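Release the catch and close up the card tray

ROBOT

A 6-joint arm with a two-finger parallel gripper is mounted at the origin on the work surface. World frame = base frame: x ahead of the robot, y to its left, z up, the work surface at z = 0. Lengths are in m, angles in rad, forces in N, time in s.
With the tool pointing down it reaches from about 0.35 to 0.875 m from the base axis. Payload 15.5 kg.
Tool frame: the origin (TCP) lies between the finger pads; the fingertips stand bot.tip_reach ahead of it and the grasp point (between the pads) lies 2 mm behind it (bot.tip_reach is the distance from the TCP to the fingertips, in m); z points along the fingers, y is the line along which they close (so a half turn about z gives the same grasp; the last joint's range is limited). The gripper opens to 85 mm and grips with 20 to 120 N. Pads are 22 mm wide; open, the fingers measure 114 mm over their backs; the gripper's body (76 mm by 85 mm) begins 54 mm behind the grasp point. The pads swing forward as they close: fully open they stand 13 mm farther back than shut.
Start: joints at [-1.274, 0.494, 1.345, -0, 1.302, -0.096], TCP at [0.239, -0.577, 0.248] pointing down, gripper open.
Joint ranges: [-2.91, 2.91], [-0.82, 2.16], [0.22, 2.67], [-1.22, 4.37], [0.12, 2.79], [-3.08, 3.08]. Speed limits (rad/s): [1.89, 1.89, 2.57, 3.01, 3.01, 3.01].

INTERFACE

Orientations are given as a unit quaternion [x, y, z, w].
In Python, from rig import bot gives the robot as it stands. Calls block until the motion is done:
- bot.reach(position, orientation): joint-space move of the TCP to a pose.
- bot.move_linear(position, rotation=None, max_speed=0.15, max_force=None): straight line of the TCP; rotation=None keeps the orientation; max_speed is the mean speed in m/s. With max_force (N) it stops when the force on the tool has changed by that much, and returns True; else False.
- bot.move_j(angles): joint-space move.
- bot.command_gripper(opening, force=None): finger opening in m; force is the grip in N (None keeps the last); returns when the fingers have stopped.
- bot.hold(seconds).
- bot.solve_ik(position, orientation): joint angles nearest the present ones, or None.
- bot.get_state(): the state.
- bot.camera(name): name is "scene" or "top" or "wrist"; returns a dict with "frame" (384x512x3 uint8, red, green, blue), "camera_matrix" (3x3 intrinsics, pixels), "xyz" and "rotation" of the camera in the world. Camera axes: x right, y down, z forward; pixel columns grow to the right and rows downward; lengths in m; the calibration is good to about 2 mm. A picture is of the moment at which its call begins. There is no depth.
A pose or a line that the arm cannot do raises bot.PlanningError and nothing moves.
- bot.close_job(): hands the job in; it is judged then, once.
The state is a dict: "t": time; "joints": joint angles; "qd": joint speeds; "effort": joint torques, N m; "tcp_pos": TCP position; "tcp_rot": TCP orientation; "ft_force": force on the tool from outside, world axes, zero at the start; "ft_torque": the same for the moment, N m; "width": finger opening in m; "finger_force": force on a finger pad.
Only numpy, scipy, OpenCV 4.12 (cv2) and the standard library are available. Lean on these libraries where they do the work, as an engineer would, in place of code of your own. Each camera call takes 0.05 s, during which the arm holds its last target. There are 200 camera calls.

TASK

In the card tray, the dark steel follower is kept away from the cards by a spring catch: with a fingertip press the catch's long bright metal strip down behind the follower, and keep it pressed down while you push the follower forward past the catch's nose until it rests against the cards. Then let go and move clear, so that the nose springs back up inside the follower's opening and locks it. Only press and push: do not lift or tip the follower, and leave the other things on the desk where they are.

Things in the scene. Friction and masses are not known exactly. Their poses are not given: they have to be found in the camera images.
- tray: Fixed wooden card tray, 320 x 92 mm. Origin on the desk surface under the middle of the catch's nose; its x points along the tray to the cards (the way the follower must slide), z up. Floor 22 mm above the desk, 76 mm wide between side walls with tops 42 mm above the desk; rear wall (as high) has its inner face at tray x = -197 mm. A 43 mm wide slot in mid-floor houses the catch.
- cards (a point): Foot of the near face of the cards, mid-width at floor height, at tray x = +35 mm. The cards are a fixed upright pack 74 mm wide, tops 88 to 94 mm above the desk.
- follower: Loose dark steel block, 0.5 to 0.8 kg, 90 mm long (its x, front = +x), 72 wide, 28 high, with a plate 62 mm high, 10 mm thick across its front. Origin at the middle of its underside, on the tray floor. A tunnel 46 mm wide, 16 high runs below it over the strip. Starts with its front 4 to 35 mm short of the nose; slides with some newtons. Against the cards its origin is at tray x = -10 mm.
- rear (a point): Middle of the follower's rear face, 45 mm behind its origin, 22 mm above the tray floor: here to push. In mid-width this face spans 16 to 28 mm above the tray floor (the tunnel is below).
- opening (a point): Centre, at top level, of the follower's opening, right through it, 30 mm long by 46 mm wide, 10 mm ahead of its origin. With the follower against the cards it is centred over the nose. Between it and the front face is a bar 20 mm long, which must pass over the nose.
- catch: The spring catch: a rigid flat bright metal strip 40 mm wide with a nose at its far end; moves straight up and down only. Axes as the tray's; origin at the tray's origin when up. Up, the strip's top is 12 mm above the tray floor (34 mm above the desk), from tray x = -192 to +14 mm, running under the follower. It can be pressed anywhere behind the follower, and a fingertip can slide along it.
- nose (a point): Middle of the top of the catch's nose, a block 12 mm long (along tray x), 36 wide, at tray x = 0. Up, it is 47 mm above the desk and blocks the follower's front. Pressing takes about 1.5 N at first, 3 N at the bottom stop, 13 mm down. The follower passes only when the catch is more than 9 mm down; 11 to 12 mm (strip's top flush with the tray floor) is right. A spring returns it.
- mug: white mug 76 mm across, 85 mm tall; a bystander, to be left alone. Origin at the centre of its underside.
- book: closed blue book lying flat, 150 x 105 x 24 mm; a bystander, to be left alone. Origin at the centre of its underside.
- ink: small round ink jar 42 mm across, 50 mm tall; a bystander, to be left alone. Origin at the centre of its underside.
- stamp: wooden hand stamp standing up, 28 mm across, 53 mm tall; a bystander, to be left alone. Origin at the centre of its underside.
- eraser: white eraser 45 x 20 x 12 mm; a bystander, to be left alone. Origin at the centre of its underside.
- pencil: pencil 140 x 8 x 8 mm lying along its x; a bystander, to be left alone. Origin at the centre of its underside.
- weight: brass paperweight with a knob, 48 mm across, 41 mm tall; a bystander, to be left alone. Origin at the centre of its underside.
Mind the look-alikes: they are no part of the job. What is shaped like the follower but turquoise is not meant.

How it is judged:
On the way, in this order (a step that is already met when the one before it is completed fails the run):
1. a finger presses the catch down more than 9 mm while the follower is still short of the nose (z of nose in the frame of tray below 0.038 m and contact force between the fingers and catch above 0.3 N and x of follower in the frame of tray below -0.049 m), for 0.1 s.
2. the follower's front is over the nose with a finger still holding the catch down (z of nose in the frame of tray below 0.039 m and contact force between the fingers and catch above 0.3 N and x of follower in the frame of tray between -0.043 and -0.018 m), for 0.05 s.
At the end, for the whole second after the job is handed in: The follower lies flat and straight on the tray floor, at rest, within 3.5 mm of touching the cards, and the catch is up again (within 3 mm) with its nose inside the follower's opening (x of follower in the frame of tray between -0.0135 and -0.0065 m and z of nose in the frame of tray above 0.044 m and z of follower in the frame of tray below 0.026 m and angle between follower's own z axis and vertical below 0.05 rad and angle between the x axis of follower and the x axis of tray, either way round below 0.08 rad and linear speed of follower below 0.01 m/s).
It fails at once if the follower is lifted more than 8 mm or tipped by more than 0.25 rad (z of follower in the frame of tray above 0.03 m or angle between follower's own z axis and vertical above 0.25 rad).
It fails at once if a bystander is moved more than 15 mm (distance of any of mug, book, ink, stamp, eraser, pencil, weight from where it was at the start of the episode above 0.015 m).
It also fails if it takes over 38 s, if anything falls off the work surface, if the arm or the gripper's body presses on something with over 40 N, if the wrist force passes 120 N, or if a joint passes its speed limit or range.

## Working session

There is one attempt and no reset: what is moved stays moved. The work goes in short steps, each a Python script; the robot and the scene stay as the last script left them, time stands still between calls to the robot, and variables do not carry over. Pictures are saved under pics/ and viewed, at most 10 in all, crops included, and the job is handed in when it is done.

```bash
mkdir -p pics; ls
python3 - <<'E'
from rig import bot
import cv2,numpy as np
ims=[]
for n in("scene","top"):
    c=bot.camera(n); cv2.imwrite(f"pics/{n}_raw.png",c["frame"][:,:,::-1]); np.savez(f"pics/{n}.npz",**c)
    cv2.imwrite(f"pics/{n}.png",cv2.resize(c["frame"][:,:,::-1],(800,600),interpolation=cv2.INTER_CUBIC))
    print(n,c["camera_matrix"].round(1).tolist(),np.round(c["xyz"],3),np.round(c["rotation"],3).tolist())
print(bot.tip_reach,bot.get_state())
E
```

```text
pics
scene [[355.2, 0.0, 254.8], [0.0, 355.2, 196.2], [0.0, 0.0, 1.0]] [0.931 0.519 0.467] [0.214, 0.846, -0.472, -0.124]
top [[400.5, 0.0, 259.8], [0.0, 400.5, 191.0], [0.0, 0.0, 1.0]] [ 0.515 -0.062  0.807] [-0.701, 0.709, -0.038, 0.063]
0.017 {'t': 0.1, 'joints': array([-1.27349644e+00,  4.94139465e-01,  1.34606892e+00, -1.82216601e-05,
        1.30249953e+00, -9.55027537e-02]), 'qd': array([ 4.23233126e-04, -2.10721211e-03, -1.48226489e-03,  1.13390688e-03,
       -3.07501708e-04,  8.80443774e-05]), 'effort': array([ 2.72734796e-03, -8.83588243e+01, -3.84565616e+01,  1.39085773e-04,
        5.13545456e-03, -4.28273609e-06]), 'tcp_pos': array([ 0.23914303, -0.57710749,  0.2477485 ]), 'tcp_rot': array([ 9.80774553e-01,  1.95143448e-01, -6.49074881e-05, -5.53908989e-04]), 'ft_force': array([-0.43814407, -1.58374366, -0.91726027]), 'ft_torque': array([-0.01858194,  0.01624704, -0.01041294]), 'finger_force': 0.0, 'width': 0.08552062460614294}
```

View pics/top.png

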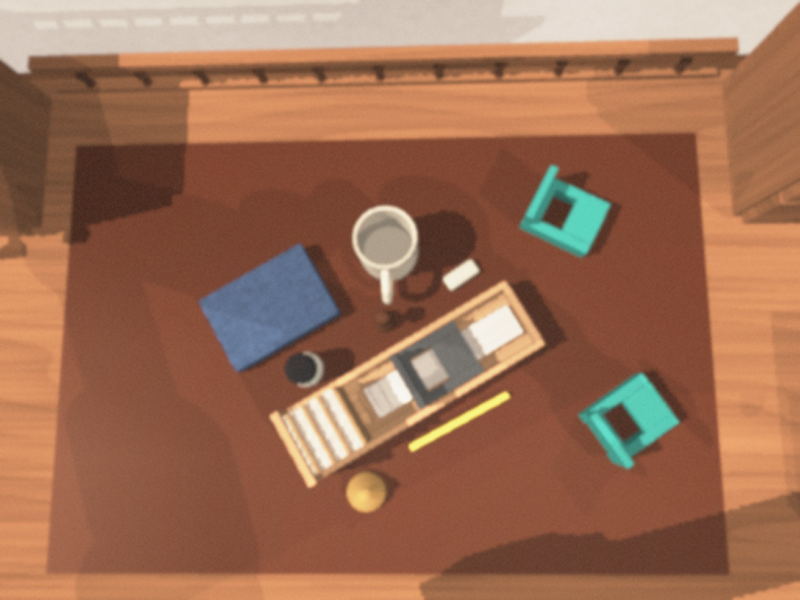

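View pics/scene.png

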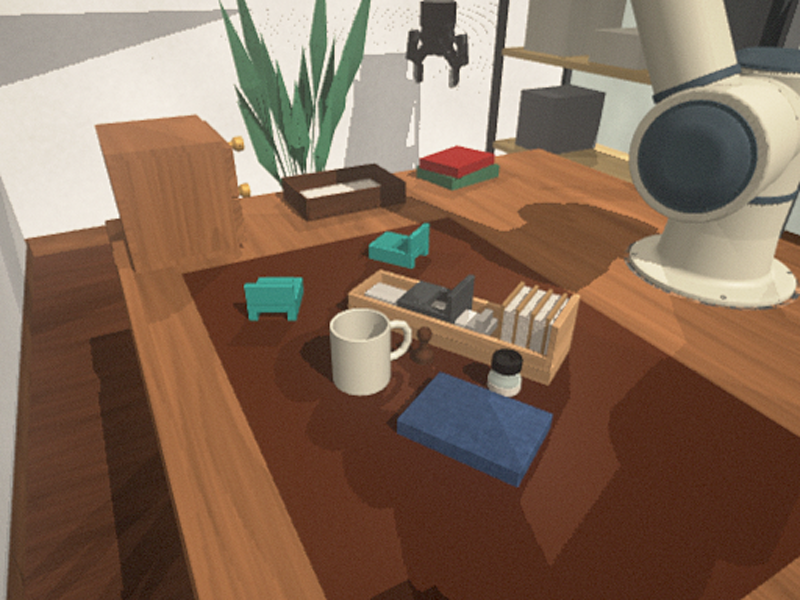

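The top view shows three follower-shaped objects, in 800x600 pixels. The dark steel one is in the tray at (440,362). The turquoise ones are on the mat at (567,212) and (630,420). Only the dark one in the tray, between the cards (320,435) and the bright strip (495,330), fits the description. I'll confirm it in an enlarged crop.

Run:
```python
import cv2
im=cv2.imread("pics/top_raw.png")[172:322,165:360]
cv2.imwrite("pics/crop.png",cv2.resize(im,None,fx=4,fy=4,interpolation=cv2.INTER_CUBIC))
```

```text
(no output)
```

View pics/crop.png

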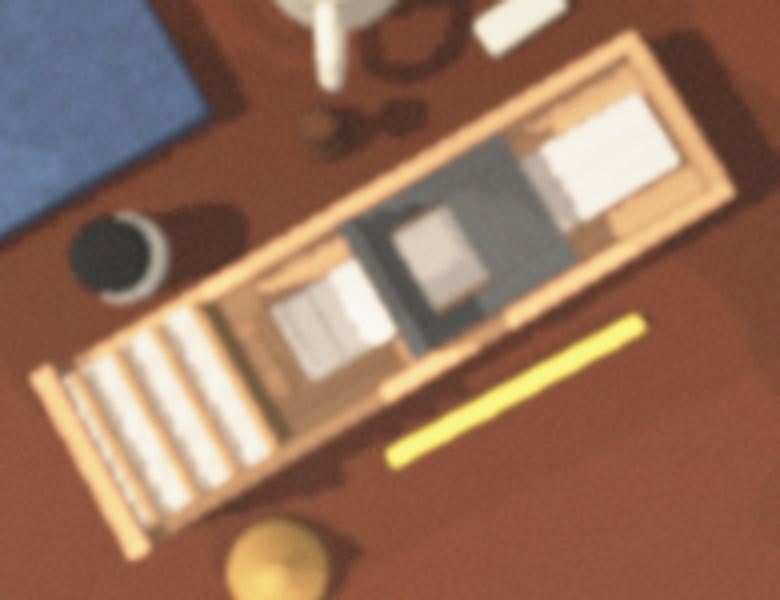

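The crop confirms the dark block is the follower. Its rear top edge runs (505,135)-(578,250), with the bright strip behind it at (610,155). The tray's rear corners are (632,32) and (735,190), and the nearest card face is at (243,372).

```bash
cat > h.py <<'E'
import numpy as np
from scipy.spatial.transform import Rotation as R
def ray(cam,uv,z):
    c=np.load(f"pics/{cam}.npz"); d=R.from_quat(c["rotation"]).as_matrix()@np.linalg.inv(c["camera_matrix"])@np.r_[uv,1]
    return c["xyz"]+d*(z-c["xyz"][2])/d[2]
def crop(u,v,z): return ray("top",((u+.5)/4-.5+165,(v+.5)/4-.5+172),z)
E
python3 - <<'E'
from h import *
P=dict(rl=crop(632,32,.042),rr=crop(735,190,.042),fl=crop(80,360,.042),fr=crop(505,325,.042),
 F1=crop(505,135,.05),F2=crop(578,250,.05),f1=crop(343,230,.084),f2=crop(415,355,.084),s1=crop(637,93,.034),s2=crop(682,160,.034),
 n1=crop(272,310,.047),n2=crop(312,380,.047),c1=crop(205,303,.09),c2=crop(285,440,.022))
for k,v in P.items(): print(k,v.round(4))
d=P['fl']-P['rl']; d2=P['fr']-P['rr']
for a in(d,d2): print(np.degrees(np.arctan2(a[1],a[0])))
a=P['rl']-P['rr']; print("width",np.linalg.norm(a),np.degrees(np.arctan2(-a[0],a[1])), )
ex=d/np.linalg.norm(d); mid=(P['rl']+P['rr'])/2
for k,v in P.items(): w=v-mid; print(k,round(w@ex,4),round(ex[0]*w[1]-ex[1]*w[0],4))
E
```

```text
rl [ 0.6451 -0.156   0.042 ]
rr [ 0.5684 -0.2022  0.042 ]
fl [0.4913 0.1093 0.042 ]
fr [ 0.506  -0.0921  0.042 ]
F1 [ 0.5951 -0.0936  0.05  ]
F2 [ 0.5405 -0.1266  0.05  ]
f1 [ 0.5494 -0.0184  0.084 ]
f2 [ 0.4936 -0.0502  0.084 ]
s1 [ 0.6165 -0.1584  0.034 ]
s2 [ 0.5837 -0.1789  0.034 ]
n1 [0.514  0.0175 0.047 ]
n2 [ 0.4814 -0.0013  0.047 ]
c1 [0.5173 0.043  0.09  ]
c2 [0.452  0.0138 0.022 ]
120.10293335119071
119.53073029916386
width 0.0895791055309127 -58.916617517745834
rl 0.0008 -0.0448
rr -0.0008 0.0448
fl 0.3074 -0.0448
fr 0.1258 0.0435
F1 0.0798 -0.0329
F2 0.0786 0.0309
f1 0.1677 -0.031
f2 0.1682 0.0332
s1 0.013 -0.0188
s2 0.0117 0.0199
n1 0.2166 -0.0183
n2 0.2167 0.0193
c1 0.2369 -0.034
c2 0.2445 0.0371
```

```bash
cat >> h.py <<'E'
th=np.radians(119.8); ex=np.array([np.cos(th),np.sin(th),0]); O=np.array([.6068,-.1791,0])+.2045*ex
def rot(s): x=s*ex; z=np.array([0,0,-1.]); return R.from_matrix(np.c_[x,np.cross(z,x),z]).as_quat()
E
python3 - <<'E'
from h import *
from rig import bot
bot.command_gripper(0.0); s=bot.get_state(); print(bot.tip_reach,s["width"],s["t"])
p=O-.157*ex
qs={k:bot.solve_ik(p+[0,0,.15],rot(k)) for k in(1,-1)}; print(qs)
k=min((k for k in qs if qs[k] is not None),key=lambda k:abs(qs[k]-s["joints"]).max())
t=bot.tip_reach
bot.reach(p+[0,0,.15],rot(k))
bot.move_linear(p+[0,0,.042+t],max_speed=.1)
f0=bot.get_state()["ft_force"]
hit=bot.move_linear(p+[0,0,.028+t],max_speed=.02,max_force=1.0)
s=bot.get_state(); print(k,hit,s["tcp_pos"]-[0,0,t],s["ft_force"]-f0,s["t"])
E
```

```text
0.017 0.0002314855148663793 0.8667
{1: array([-3.31780042e-01,  5.65866424e-01,  1.52042023e+00, -4.44089210e-16,
        1.05530600e+00, -8.51888159e-01]), -1: array([-3.31780042e-01,  5.65866424e-01,  1.52042023e+00, -4.44089210e-16,
        1.05530600e+00,  2.28970449e+00])}
1 True [ 0.58308823 -0.13786101  0.03159264] [ 1.35971907 -0.11737651  1.40551462] 4.4917
```

Run:
```python
from h import *
from rig import bot
import cv2
t=bot.tip_reach; p=O-.157*ex
f0=bot.get_state()["ft_force"]
bot.move_linear(p+[0,0,.0225+t],max_speed=.02); bot.hold(.3)
s=bot.get_state(); print(s["tcp_pos"]-[0,0,t],s["ft_force"]-f0,s["t"])
a=bot.camera("top")["frame"][172:322,165:360,::-1]; b=bot.camera("scene")["frame"][160:260,210:390,::-1]
cv2.imwrite("pics/press.png",np.vstack([cv2.resize(a,(520,300)),cv2.resize(b,(520,290))]))
```

```text
[ 0.58311637 -0.13783932  0.02254648] [-2.58932874 -0.74933466  0.89146485] 5.4167
```

View pics/press.png

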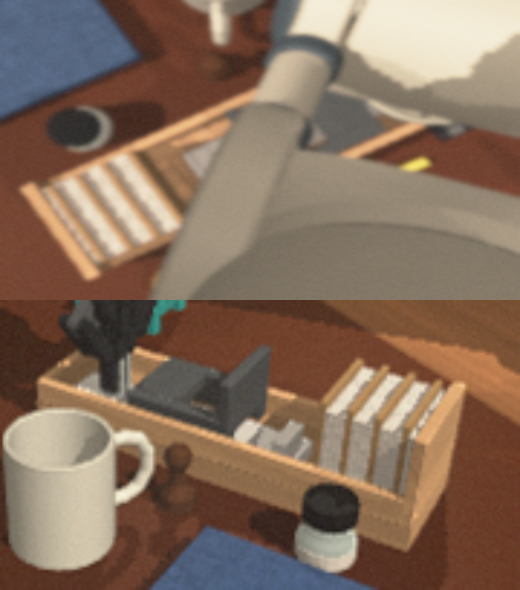

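The finger is on the strip at (105,385), behind the follower, and the arm blocks the top view. I'll compare the nose before and after pressing to see whether it went down.

Run:
```python
from rig import bot
import cv2,numpy as np
a=cv2.imread("pics/scene_raw.png"); b=bot.camera("scene")["frame"][:,:,::-1]
f=lambda i:cv2.resize(i[175:225,220:340],(780,300),interpolation=cv2.INTER_CUBIC)
cv2.imwrite("pics/cmp.png",np.vstack([f(a),f(b)]))
```

```text
(no output)
```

View pics/cmp.png

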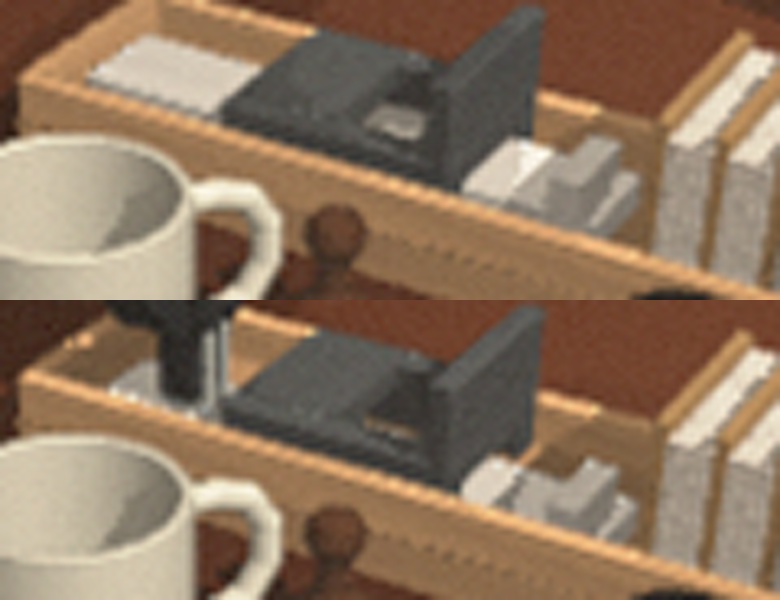

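Comparing the two frames, the nose top dropped from about (588,150) to (588,465-300=165), and the strip sank too. The catch is down, so I'll push.

Run:
```python
from h import *
from rig import bot
import cv2
t=bot.tip_reach
def rep(h):
    s=bot.get_state(); w=s["tcp_pos"]-O; print(h,"x",round(w@ex,4),"tipz",round(w[2]-t,4),"f",round(s["ft_force"]@ex,2),s["ft_force"].round(2),round(s["t"],2))
rep(0)
for x,v,m in((-.125,.04,25),(-.095,.03,25),(-.075,.03,25),(-.056,.012,14)):
    rep(bot.move_linear(O+x*ex+[0,0,.0225+t],max_speed=v,max_force=m))
b=bot.camera("scene")["frame"][:,:,::-1]
cv2.imwrite("pics/push.png",cv2.resize(b[165:240,220:370],(800,400),interpolation=cv2.INTER_CUBIC))
```

```text
0 x -0.1569 tipz 0.0225 f 1.7 [-1.65  1.02  2.45] 5.57
False x -0.1247 tipz 0.0224 f 1.25 [0.69 1.83 3.47] 6.52
False x -0.0948 tipz 0.0225 f -0.37 [1.39 0.37 2.3 ] 7.67
False x -0.0748 tipz 0.0225 f -0.59 [2.05 0.5  2.3 ] 8.48
True x -0.0662 tipz 0.0226 f -1.9 [ 1.19 -1.5   2.68] 9.38
```

View pics/push.png

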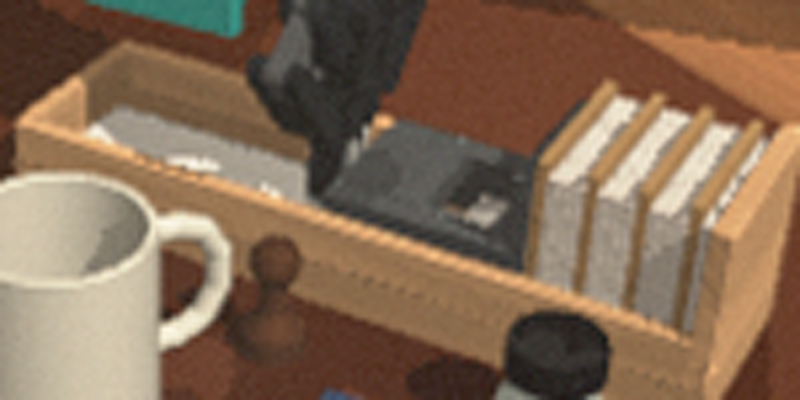

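The follower is against the cards, and the tool stopped at x = -66 mm as predicted. The nose shows in the opening at (475,208). Next I back off slightly and lift clear.

Run:
```python
from h import *
from rig import bot
import cv2
t=bot.tip_reach
bot.move_linear(O-.072*ex+[0,0,.0225+t],max_speed=.03)
bot.move_linear(O-.072*ex+[0,0,.06+t],max_speed=.05)
bot.move_linear(O-.12*ex+[0,0,.25],max_speed=.15)
bot.reach(np.array([.239,-.577,.25]),bot.get_state()["tcp_rot"])
c=bot.camera("top"); print(bot.get_state()["t"])
a=c["frame"][172:322,165:360,::-1]; b=bot.camera("scene")["frame"][165:240,220:370,::-1]
cv2.imwrite("pics/end.png",np.vstack([cv2.resize(a,(520,400)),cv2.resize(b,(520,200))]))
```

```text
14.1333
```

View pics/end.png

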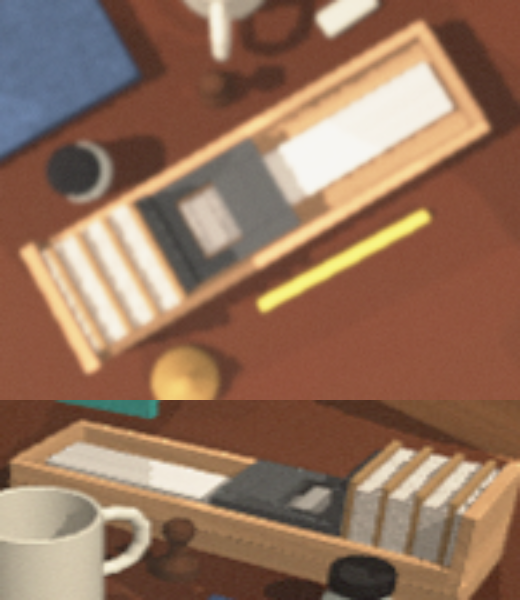

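The follower rests against the cards at (165,245). The strip is up again at (370,125), the nose stands in the opening at (313,498), and the bystanders look unmoved.

```bash
python3 -c "
from rig import bot
print(bot.close_job())"
```

```text
the job is handed in; nothing more can be done
None
```

The job is handed in: the follower is against the cards, the catch has sprung back up with its nose in the follower's opening, and nothing else on the desk looked moved; the judge's result was not shown.

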